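# Find the release notch of a plate clamp by feel and hold it open

## Robot

A 6-joint arm with a two-finger parallel gripper is mounted at the origin on the work surface. World frame = base frame: x ahead of the robot, y to its left, z up, the work surface at z = 0. Lengths are in m, angles in rad, forces in N, time in s.
With the tool pointing down it reaches from about 0.375 to 0.75 m from the base axis. Payload 9 kg.
Tool frame: the origin (TCP) lies at the very end of the fingers, on their centre line; the grasp point (between the pads) lies 19 mm behind it; z points along the fingers, y is the direction in which the jaws open and shut (so a half turn about z gives the same grasp; the last joint's range is limited). The gripper opens to 85 mm and grips with 20 to 120 N. Pads are 22 mm wide; open, the fingers measure 114 mm over their backs; the gripper's body (76 mm by 85 mm) begins 54 mm behind the grasp point. The pads swing forward as they close: fully open they stand 13 mm farther back than shut.
Start: joints at [0.936, 0.104, 0.097, 1.564, 0, 1.353], TCP at [0.243, 0.549, 0.231] pointing down, gripper open.
Joint ranges: [-2.99, 2.99], [-0.84, 1.86], [-1.1, 1.16], [-1.84, 2.11], [-1.51, 1.56], [-3.14, 3.14]. Speed limits (rad/s): [2.22, 2.22, 2.57, 3.14, 3.14, 3.14].

## Interface

Orientations are given as a unit quaternion [w, x, y, z].
In Python, from station import r gives the robot as it stands.
- The arm moves only by the tool arm_command, never from a script. Its argument "commands" is text: rows parted by semicolons, each of 4 numbers parted by spaces: the shift along the tool's x, y, z in cm, then the turn about the tool's z in degrees. In form: x y z roll; .... A call has 1 to 20 rows; each row shifts and turns the pose as measured when the row begins, along the tool's axes as they then stand; what a row does not reach is not made up. A row lasts 1/10 s, in which the tool goes at most 50 mm and 8.59 degrees, less where a joint would pass 70% of its speed; a pose out of reach is approached as far as the arm can. A call is refused whole if a number of a shift passes 5 or a number of a turn 8.59, either way. A call with a gripper value outside its range is refused whole. "grip" is the finger opening in cm, from 0 to 8.54, set as the call begins (left out, the last holds). The fingers move at their own pace and stop on an object; "newtons" is the grip in N (left out, the last holds). Time passes only in rows, so rows that do not move let the fingers close. It gives the time, the measured TCP pose, the force and the opening at its end, in the units of the state.
- r.get_obs(): the state, without advancing time (a new reading comes with each control period).
- r.grab_frame(name): name is "scene" or "side" or "wrist"; returns (picture, depth): 480x640x3 uint8, blue, green, red; 480x640 float32, m along the optical axis (not along the pixel's ray), 0 where there is no reading.
- r.camera_model(name): a dict with "camera_matrix" (3x3 intrinsics, pixels), "T" (4x4, takes a point from camera to world coordinates); the wrist camera has in their place "T_tool_cam" (4x4, takes a point from camera to tool coordinates, whose origin is the TCP and whose axes are the flange's). Camera axes: x right, y down, z forward; pixel columns grow to the right and rows downward; lengths in m; the calibration is good to about 2 mm. A picture is of the moment at which its call begins: read the wrist's pose just before it. camera_model takes no time and is no camera call.
- r.hand_in(): hands the job in, once; it reports no verdict.
The state is a dict: "time": time; "joints": joint angles; "dq": joint speeds; "joint_torque": joint torques, N m; "tcp_pos": TCP position; "eef_rot": TCP orientation; "ft_force": force on the tool from outside, world axes, zero at the start; "ft_torque": the same for the moment, N m; "finger_gap": finger opening in m.
Only numpy, scipy, OpenCV 4.12 (cv2) and the standard library are available. Lean on these libraries where they do the work, as an engineer would, in place of code of your own. Each camera call takes 0.05 s, during which the arm holds its last target.

## Task

Open the printing-plate clamp for a colleague who will draw the plate out. First touch the left-hand end of the clamp's front edge bar (left as the robot sees it) with a fingertip, feel along the top of the bar from there to find the hidden notch, and press the release key inside it fully down. Finish while still holding the key down so that the jaw stays open; lift nothing, do not touch the jaw itself, and leave everything else where it is.

Things in the scene. Friction and masses are not known exactly. Their poses are not given: they have to be found in the camera images.
- clamp: Printing-plate clamp, fixed on the table: grey bed, x -80 (front, towards the robot) to +220 mm, y +-160 mm (+y = left), 20 mm thick; origin on the table. Along its front a straight steel edge bar: centre line x = -63 mm, 34 mm deep, flat top at z = 55 mm, running through two dark guide blocks (y = +-140 to +-160, top z = 59 mm). Between bar and jaw (x -46 to +6 mm) only the low bed.
- edge_left (a point): Point on the top of the edge bar at its left-hand end (clamp x = -63, y = +110, z = 55 mm). The stretch of bar from y = +85 to +140 mm is always solid. The bar's ends stick out beyond the guides by varying amounts. Its fine engraved lines cannot be felt.
- edge_right (a point): Point on the line of the bar's top at its right-hand end (clamp x = -63, y = -135, z = 55 mm). Between the two edge points is one notch, cut through the bar from front to back and open above, 48 mm long along the bar; its centre is anywhere from clamp y = -105 to +45 mm, different each time and not reported: feel or look for it.
- release_key (a joint): Steel release key, a bar 32 mm deep hidden inside the edge bar and bared only in the notch, whose floor it fills (its top 10 mm below the top of the edge bar at rest, z = 45 mm). Value = how far it is pressed down, m: 0 at rest, 0.008 at its stop. A spring returns it; about 2 N start it moving and about 6 N hold it at its stop. It moves together with the jaw.
- jaw: Steel clamp jaw, 270 mm long in y, lying across the printing plate on the bed; it is hinged at its rear (origin on the hinge axis, clamp x = +60 mm, z = 36 mm) and its front lip is at clamp x = +6 mm, top at z = 41 mm at rest. The release key raises it by 0.24 rad (front lip up about 13 mm) when fully pressed. Not to be touched.
- loupe: Bystander, leave alone: black round magnifier, 48 mm across, 45 mm high, standing on the printing plate. Origin at the centre of its underside.
- gauge_block: Bystander, leave alone: steel block 70 x 22 x 18 mm lying on the printing plate. Origin at the centre of its underside.
- ink_can: Bystander, leave alone: plain steel can, 90 mm across, 100 mm high, standing to one side of the clamp. Origin at the centre of its underside.
- wash_bottle: Bystander, leave alone: white bottle with a black cap, 68 mm across, 150 mm high, standing to one side of the clamp. Origin at the centre of its underside.
- densitometer: Bystander, leave alone: grey hand instrument 130 x 60 x 48 mm, in front on the right. Origin at the centre of its underside.
- ink_knife: Bystander, leave alone: flat ink spatula lying in front of the clamp. Its own x runs along it.
- spanner: Bystander, leave alone: spanner lying in front on the left. Its own x runs along it.

How it is judged:
On the way, in this order (a step that is already met when the one before it is completed fails the run):
1. a fingertip touches the left-hand end of the edge bar (contact force between the fingers and clamp above 0.3 N and y of the grasp point in the frame of clamp above 0.08 m and x of the grasp point in the frame of clamp below -0.025 m and value of joint release_key below 0.002 m), for 0.05 s.
2. the release key is pressed down by the fingers and the jaw is raised (value of joint release_key above 0.0062 m and angle between jaw's own z axis and vertical above 0.17 rad and contact force between the fingers and clamp above 1 N), for 0.2 s.
At the end, for the whole second after the job is handed in: The release key is held at least 6.2 mm down (of 8 mm) by the fingers, pushing with more than 1 N, and the jaw is raised by more than 0.17 rad (all of step 2); the arm keeps its last pose, push and grip.
It fails at once if the jaw is touched, pinched or lifted directly (contact force between any of the fingers, the arm and jaw above 0.5 N).
It fails at once if a bystander is moved more than 25 mm, lifted or carried (distance of any of loupe, gauge_block, ink_can, wash_bottle, densitometer, ink_knife, spanner from where it was at the start of the episode above 0.025 m).
It also fails if it takes over 51 s, if anything falls off the work surface, if the arm or the gripper's body presses on something with over 40 N, if the wrist force passes 120 N, or if a joint passes its speed limit or range.

## Working session

There is one attempt and no reset: what is moved stays moved. The work goes in short steps, Python scripts to look and compute and a tool call to move; the robot and the scene stay as the last step left them, time stands still between calls to the robot, and variables do not carry over. Pictures are saved under pics/ and viewed, and the job is handed in when it is done.

Besides the shell and the picture viewer there is one more tool, called as name(argument=value, ...), one argument or row to a line, values as JSON. arm_command: Moves the arm, as the interface text tells. Its arguments: {"type":"object","properties":{"commands":{"type":"string"},"grip":{"type":"number"},"newtons":{"type":"number"}},"required":["commands"]}

```bash
mkdir -p pics; python3 - <<'E'
from station import r
import cv2,numpy as np
o=r.get_obs();print(o)
for n in ("scene","side","wrist"):
    m=r.camera_model(n);print(n,{k:np.round(v,4).tolist() for k,v in m.items() if hasattr(v,'__len__') and not isinstance(v,str)})
    p,d=r.grab_frame(n);cv2.imwrite(f"pics/{n}0.png",p);np.save(f"pics/{n}0.npy",d)
E
```

```text
{'time': 0.0, 'joints': array([ 9.36270367e-01,  1.04711215e-01,  9.64882739e-02,  1.56389577e+00,
       -3.59876764e-05,  1.35308110e+00]), 'dq': array([ 0.00065636, -0.00056747, -0.00066363, -0.0002136 , -0.0008511 ,
       -0.0008012 ]), 'joint_torque': array([-2.12598745e-03, -5.56938958e+01,  5.03641069e+01,  1.73891173e-02,
       -4.43108520e-04, -4.79430042e-07]), 'tcp_pos': array([0.2427194 , 0.54835717, 0.23052581]), 'eef_rot': array([-2.56914157e-04,  2.06899979e-01,  9.78361876e-01, -6.09505156e-04]), 'ft_force': array([ 0.65261191,  0.3145421 , -0.18704887]), 'ft_torque': array([-0.0043666 ,  0.00476128,  0.0128994 ]), 'finger_gap': 0.08517507034846253}
scene {'camera_matrix': [[545.926, 0.0, 314.5739], [0.0, 545.926, 240.0613], [0.0, 0.0, 1.0]], 'T': [[-0.2239, 0.7972, -0.5607, 1.3461], [0.9746, 0.1847, -0.1266, 0.157], [0.0026, -0.5748, -0.8183, 1.1985], [0.0, 0.0, 0.0, 1.0]]}
side {'camera_matrix': [[434.3139, 0.0, 325.2793], [0.0, 434.3139, 233.7117], [0.0, 0.0, 1.0]], 'T': [[-0.9956, -0.0645, 0.0674, 0.5012], [-0.0933, 0.6826, -0.7248, 0.8246], [0.0007, -0.7279, -0.6857, 0.8472], [0.0, 0.0, 0.0, 1.0]]}
wrist {'camera_matrix': [[413.65, 0.0, 321.5752], [0.0, 413.65, 244.2543], [0.0, 0.0, 1.0]], 'T_tool_cam': [[0.0008, -0.9538, -0.3006, 0.0759], [1.0, 0.0006, 0.0008, -0.0008], [-0.0005, -0.3006, 0.9538, -0.1427], [0.0, 0.0, 0.0, 1.0]]}
```

View pics/scene0.png

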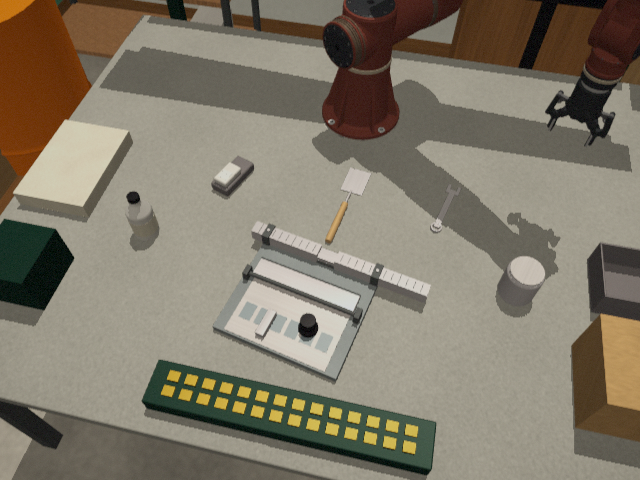

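View pics/side0.png

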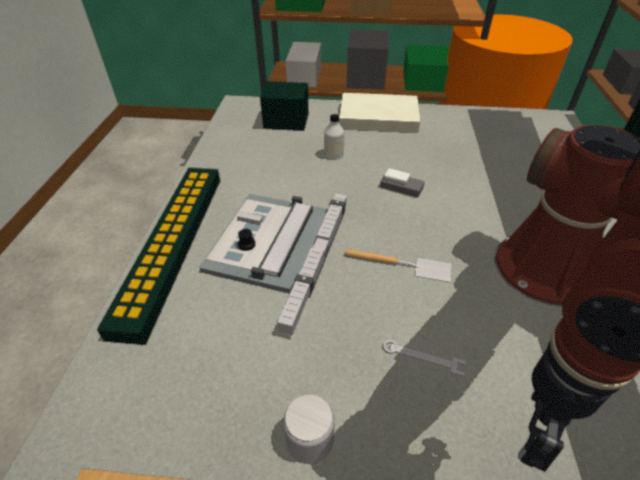

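View pics/wrist0.png

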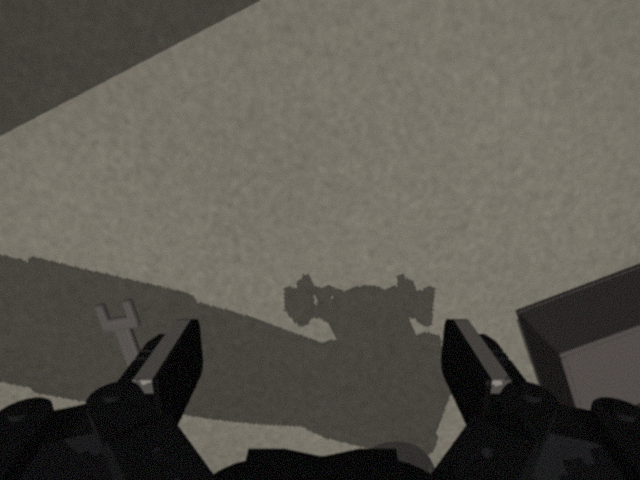

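The scene view shows the bar from (257,227) to (428,292), with dark guides near (268,234) and (377,271). There may be a notch near (326,257). I'll zoom in.

```bash
python3 - <<'E'
import cv2,numpy as np
p=cv2.imread("pics/scene0.png")[210:310,240:440];cv2.imwrite("pics/sc1.png",cv2.resize(p,None,fx=4,fy=4,interpolation=cv2.INTER_CUBIC))
p=cv2.imread("pics/side0.png")[185:335,195:355];cv2.imwrite("pics/si1.png",cv2.resize(p,None,fx=4,fy=4,interpolation=cv2.INTER_CUBIC))
E
```

```text
(no output)
```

View pics/sc1.png

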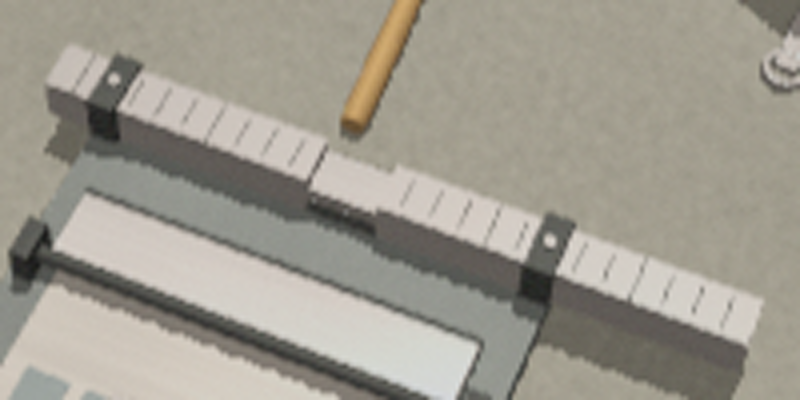

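View pics/si1.png

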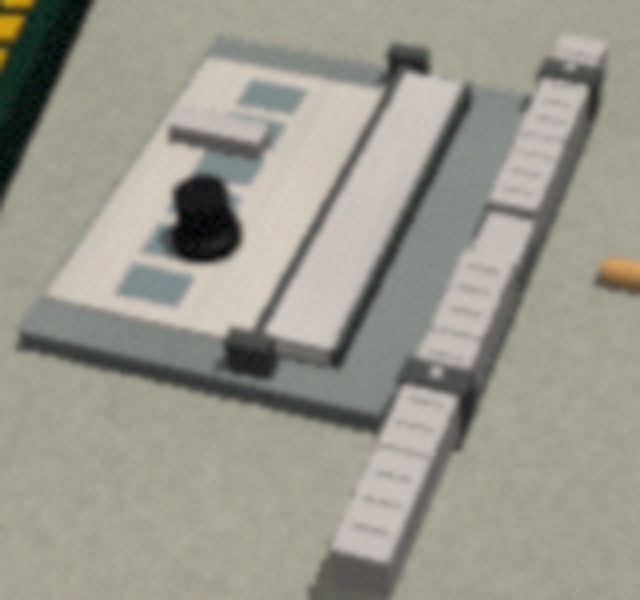

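```bash
cat >h.py <<'E'
from station import r
import numpy as np
def ray(n,u,v):
    m=r.camera_model(n);T=np.array(m['T']);K=np.array(m['camera_matrix'])
    return T[:3,3],T[:3,:3]@np.linalg.solve(K,[u,v,1])
def onz(n,u,v,z):
    o,d=ray(n,u,v);return o+d*(z-o[2])/d[2]
def sc(u,v):return ((u+.5)/4-.5+240,(v+.5)/4-.5+210)
def si(u,v):return ((u+.5)/4-.5+195,(v+.5)/4-.5+185)
E
python3 - <<'E'
from h import *
R1=onz("scene",*sc(114,79),.059);L1=onz("scene",*sc(549,241),.059)
R2=onz("side",*si(570,67),.059);L2=onz("side",*si(436,372),.059)
print(R1,L1,R2,L2,np.linalg.norm(R1-L1),np.linalg.norm(R2-L2))
L=(L1+L2)/2;R=(R1+R2)/2
y=(L-R);y/=np.linalg.norm(y);x=np.array([y[1],-y[0],0]);c=(L+R)/2;org=c+.063*x;org[2]=0
print("yaw deg",np.degrees(np.arctan2(-y[0],y[1])),"org",org,"x",x,"y",y)
np.savez("clamp.npz",o=org,x=x,y=y)
f=lambda P:(1000*np.array([(P-org)@x,(P-org)@y])).round(1)
for n,fn,pts in(("scene",sc,[(325,147),(310,187),(396,167),(378,213)]),("side",si,[(492,206),(536,213),(470,250),(515,262)])):
    for q in pts: print(n,q,f(onz(n,*fn(*q),.055)),f(onz(n,*fn(*q),.045)))
o=r.get_obs();print(f(o['tcp_pos']))
from scipy.spatial.transform import Rotation as Ro
w,a,b,cc=o['eef_rot'];M=Ro.from_quat([a,b,cc,w]).as_matrix();print(M.round(3))
for n,q in(("edge_left",(-.063,.11)),("bar hover",(-.063,.12))):
    print(n,org+q[0]*x+q[1]*y)
E
```

```text
[ 0.55945163 -0.14386932  0.059     ] [0.61795414 0.14990378 0.059     ] [ 0.5574555  -0.14677334  0.059     ] [0.61595235 0.14866328 0.059     ] 0.29954161382797184 0.3011721697455988
yaw deg -11.23112745865035 org [ 0.64949692 -0.01028923  0.        ] x [ 0.98084949 -0.19476725  0.        ] y [0.19476725 0.98084949 0.        ]
scene (325, 147) [-72.1  -3.8] [-78.5  -6.4]
scene (310, 187) [-40.5  -0.1] [-46.5  -2.7]
scene (396, 167) [-76.6  43.2] [-82.9  41. ]
scene (378, 213) [-40.2  46.3] [-46.2  44.1]
side (492, 206) [-51.8  -1.5] [-48.6 -11.5]
side (536, 213) [-81.6  -3.4] [-78.7 -13.4]
side (470, 250) [-50.5  41.8] [-47.2  32.3]
side (515, 262) [-81.4  43.9] [-78.5  34.4]
[-507.8  468.8]
[[-0.914  0.405 -0.001]
 [ 0.405  0.914 -0.001]
 [ 0.    -0.001 -1.   ]]
edge_left [0.6091278  0.10987455 0.        ]
bar hover [0.61107547 0.11968304 0.        ]
```

The notch spans about y = -2 to +45 in the clamp frame, so its centre is near +21. The clamp yaw is -11.2°. I'll close the fingers and travel high to a point above the left end.

arm_command(
  commands="-3.2 -1.57 0 0; -3.2 -1.57 0 0; -3.2 -1.57 0 0; -3.2 -1.57 0 0; -3.2 -1.57 0 0; -3.2 -1.57 0 0; -3.2 -1.57 0 0; -3.2 -1.57 0 0; -3.2 -1.57 0 0; -3.2 -1.57 0 0; -3.2 -1.57 0 0; -3.2 -1.57 0 0; -3.2 -1.57 0 0; -3.2 -1.57 0 0; 0 0 0 -6.4; 0 0 0 -6.4; 0 0 0 0; 0 0 0 0",
  grip=0,
  newtons=40,
)

```text
time: 1.95
tcp_pos: [0.5737, 0.1488, 0.2239]
eef_rot: [-0.004, 0.094, 0.996, -0.002]
ft_force: [0.7, 0.4, 0.0]
finger_gap: -0.0004
```

```bash
cat >>h.py <<'E'
from scipy.spatial.transform import Rotation as Ro
def st(tx=-63,ty=110):
    o=r.get_obs();k=np.load("clamp.npz");g,x,y=k['o'],k['x'],k['y']
    P=o['tcp_pos'];w,a,b,c=o['eef_rot'];M=Ro.from_quat([a,b,c,w]).as_matrix()
    d=P-g;print("t",o['time'],"clamp mm",(1000*np.array([d@x,d@y,P[2]])).round(1),"F",o['ft_force'].round(2),"gap",o['finger_gap'],"yawerr deg",np.degrees(np.arcsin(np.cross(M[:,1],y)[2])).round(2),"tilt",M[:2,2].round(3))
    t=g+tx/1000*x+ty/1000*y-P;t[2]=0;print("to target, tool cm",(M.T@t*100).round(2))
E
python3 -c "
from h import *
st()
import cv2
p,d=r.grab_frame('wrist');cv2.imwrite('pics/w1.png',p)
p,d=r.grab_frame('scene');cv2.imwrite('pics/s1.png',p)"
```

```text
t 1.95 clamp mm [-105.3  141.3  223.9] F [0.67 0.39 0.01] gap -0.00035969112444762943 yawerr deg -0.44 tilt [-0.008 -0.003]
to target, tool cm [-4.2  -3.16 -0.02]
```

View pics/w1.png

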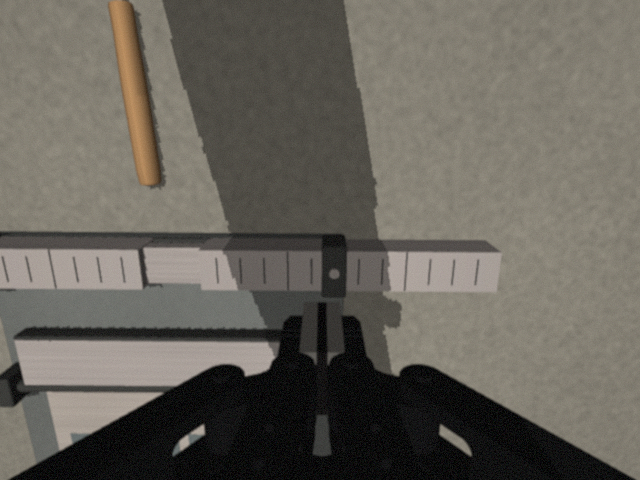

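View pics/s1.png

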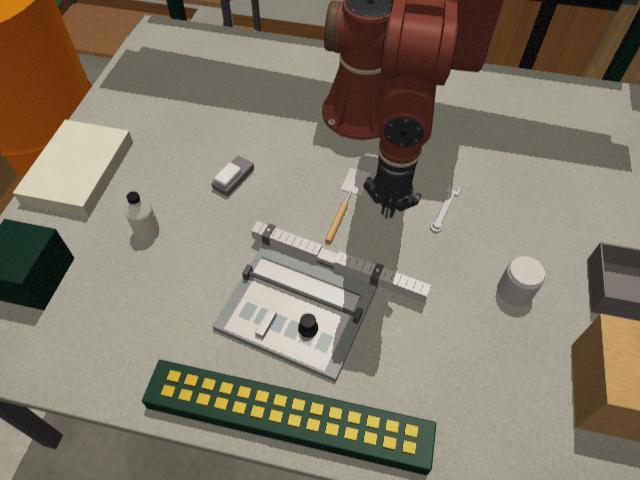

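The wrist view shows the left guide dot at (334,274) and the notch between about (144,265) and (202,265). I'll cross-check the clamp pose from this view.

```bash
python3 - <<'E'
from h import *
st()
o=r.get_obs();k=np.load("clamp.npz");m=r.camera_model("wrist");K=np.array(m['camera_matrix']);T=np.array(m['T_tool_cam'])
w,a,b,c=o['eef_rot'];M=Ro.from_quat([a,b,c,w]).as_matrix()
def wz(u,v,z):
    p=M@T[:3,3]+o['tcp_pos'];d=M@T[:3,:3]@np.linalg.solve(K,[u,v,1]);return p+d*(z-p[2])/d[2]
for u,v,z in((334,274,.059),(202,250,.055),(202,289,.055),(146,250,.055),(144,289,.055),(499,291,.055),(499,251,.055)):
    P=wz(u,v,z)-k['o'];print(u,v,(1000*np.array([P@k['x'],P@k['y']])).round(1))
E
```

```text
t 2.05 clamp mm [-105.4  141.5  224.1] F [ 0.   -0.5  -0.08] gap -0.00014353742222216864 yawerr deg -0.5 tilt [-0.008 -0.003]
to target, tool cm [-4.21 -3.19 -0.02]
334 274 [-61.  150.3]
202 250 [-78.7  45.2]
202 289 [-45.2  42.7]
146 250 [-78.2   0.6]
144 289 [-44.6  -4.9]
499 291 [-46.1 285.4]
499 251 [-80.4 280.7]
```

The wrist view agrees with the other two. I'll move over the left end and go down to just above the bar.

arm_command(
  commands="-2.1 -1.6 0 0; -2.1 -1.6 0 0; 0 0 3 0; 0 0 3 0; 0 0 3 0; 0 0 3 0; 0 0 2 0; 0 0 0 0; 0 0 0 0",
)

```text
time: 2.95
tcp_pos: [0.6093, 0.1114, 0.0819]
eef_rot: [-0.002, 0.099, 0.995, -0.002]
ft_force: [0.6, -0.5, -0.2]
finger_gap: -0.0
```

```bash
python3 -c "
from h import *
st()"
```

```text
t 2.95 clamp mm [-63.2 111.5  81.9] F [ 0.6  -0.51 -0.2 ] gap -2.202325149317962e-05 yawerr deg 0.12 tilt [-0.003 -0.003]
to target, tool cm [-0.02 -0.15  0.  ]
```

arm_command(
  commands="0 0 1 0; 0 0 0.8 0; 0 0 0.4 0; 0 0 0.2 0; 0 0 0.2 0; 0 0 0.2 0; 0 0 0.1 0",
)

```text
time: 3.65
tcp_pos: [0.612, 0.1116, 0.0555]
eef_rot: [0.002, 0.099, 0.995, -0.001]
ft_force: [-0.1, -1.1, -0.6]
finger_gap: 0.0001
```

```bash
python3 -c "
from h import *
st()"
```

```text
t 3.65 clamp mm [-60.5 112.2  55.5] F [-0.15 -1.12 -0.63] gap 9.761589425539438e-05 yawerr deg 0.17 tilt [ 0.003 -0.003]
to target, tool cm [ 0.25 -0.22 -0.  ]
```

arm_command(
  commands="0.1 0 0.1 0; 0.1 0 0.1 0; 0 0 0.1 0; 0 0 0.1 0",
)

```text
time: 4.05
tcp_pos: [0.6119, 0.1116, 0.0551]
eef_rot: [0.004, 0.099, 0.995, -0.002]
ft_force: [-4.0, -1.3, 8.0]
finger_gap: 0.0003
```

```bash
python3 -c "
from h import *
st()"
```

```text
t 4.05 clamp mm [-60.7 112.2  55.1] F [-3.96 -1.25  8.02] gap 0.0003173457865570818 yawerr deg 0.19 tilt [ 0.008 -0.004]
to target, tool cm [ 0.23 -0.22 -0.  ]
```

Contact is 8 N at z = 55.1, y = 112. Now I'll feel along the bar toward the notch with light pressure.

arm_command(
  commands="0.1 -0.6 0.05 0; 0.1 -0.6 0.05 0; 0 -0.6 0.05 0; 0 -0.6 0.05 0; 0 -0.6 0.05 0",
)

```text
time: 4.55
tcp_pos: [0.6053, 0.0826, 0.0551]
eef_rot: [0.007, 0.099, 0.995, 0.0]
ft_force: [0.4, 3.1, 5.1]
finger_gap: 0.0
```

```bash
python3 -c "
from h import *
st(-63,21)"
```

```text
t 4.55 clamp mm [-61.5  82.5  55.1] F [0.43 3.08 5.13] gap 1.1361413074900853e-05 yawerr deg 0.08 tilt [ 0.013 -0.001]
to target, tool cm [ 0.14 -6.15 -0.01]
```

arm_command(
  commands="0 -0.7 0.05 0; 0 -0.7 0.05 0; 0 -0.7 0.05 0; 0 -0.7 0.05 0; 0 -0.7 0.05 0; 0 -0.7 0.05 0",
)

```text
time: 5.15
tcp_pos: [0.5988, 0.0396, 0.0551]
eef_rot: [0.01, 0.098, 0.995, 0.003]
ft_force: [0.4, 2.7, 4.6]
finger_gap: -0.0001
```

```bash
python3 -c "
from h import *
st(-63,21)"
```

```text
t 5.15 clamp mm [-59.4  39.   55.1] F [0.36 2.67 4.63] gap -0.0001235640784166145 yawerr deg 0.06 tilt [0.02  0.004]
to target, tool cm [ 0.36 -1.8  -0.02]
```

arm_command(
  commands="0.1 -0.5 0.05 0; 0.1 -0.5 0.05 0; 0.1 -0.4 0.05 0; 0.1 -0.3 0.05 0; 0.1 -0.2 0.05 0; 0 0 0 0",
)

```text
time: 5.75
tcp_pos: [0.5874, 0.0187, 0.05]
eef_rot: [0.008, 0.099, 0.995, 0.002]
ft_force: [-0.3, -1.2, 0.7]
finger_gap: -0.0002
```

```bash
python3 -c "
from h import *
st(-63,21)"
```

```text
t 5.75 clamp mm [-66.5  16.3  50. ] F [-0.28 -1.18  0.67] gap -0.00024738293725002595 yawerr deg 0.18 tilt [0.016 0.003]
to target, tool cm [-0.35  0.47  0.01]
```

The finger has dropped into the notch (z = 50). I'll centre it there and press.

arm_command(
  commands="-0.3 0.4 0 0; 0 0 0.3 0; 0 0 0.2 0; 0 0 0.2 0; 0 0 0.2 0; 0 0 0.2 0",
)

```text
time: 6.35
tcp_pos: [0.5919, 0.0227, 0.0389]
eef_rot: [0.008, 0.099, 0.995, 0.002]
ft_force: [-2.3, -1.1, 3.6]
finger_gap: 0.0001
```

```bash
python3 -c "
from h import *
st(-63,21)"
```

```text
t 6.35 clamp mm [-62.9  21.1  38.9] F [-2.29 -1.08  3.63] gap 8.661561414016966e-05 yawerr deg 0.14 tilt [0.016 0.002]
to target, tool cm [ 0.01 -0.01 -0.  ]
```

arm_command(
  commands="0 0 0.2 0; 0 0 0.2 0; 0 0 0.2 0; 0 0 0.2 0; 0 0 0.2 0",
)

```text
time: 6.85
tcp_pos: [0.592, 0.0227, 0.0368]
eef_rot: [0.008, 0.099, 0.995, 0.001]
ft_force: [-10.7, 0.3, 20.9]
finger_gap: -0.0002
```

```bash
python3 -c "
from h import *
import cv2
st(-63,21)
for n in ('scene','side'):
    p,d=r.grab_frame(n);c=p[200:350,220:420] if n=='scene' else p[185:335,180:380]
    cv2.imwrite(f'pics/{n}9.png',cv2.resize(c,None,fx=4,fy=4,interpolation=cv2.INTER_CUBIC))
st(-63,21)"
```

```text
t 6.85 clamp mm [-62.8  21.1  36.8] F [-10.72   0.34  20.9 ] gap -0.00021431496789098408 yawerr deg 0.11 tilt [0.017 0.   ]
to target, tool cm [ 0.02 -0.01 -0.  ]
t 6.95 clamp mm [-62.8  21.1  36.8] F [-10.68   0.78  20.87] gap -0.00017673007428344034 yawerr deg 0.11 tilt [0.017 0.   ]
to target, tool cm [ 0.02 -0.01 -0.  ]
```

View pics/scene9.png

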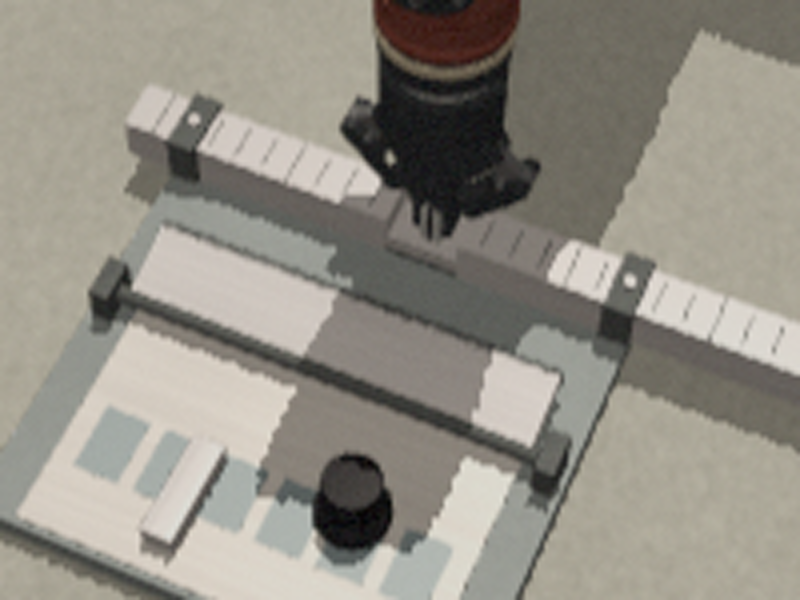

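View pics/side9.png

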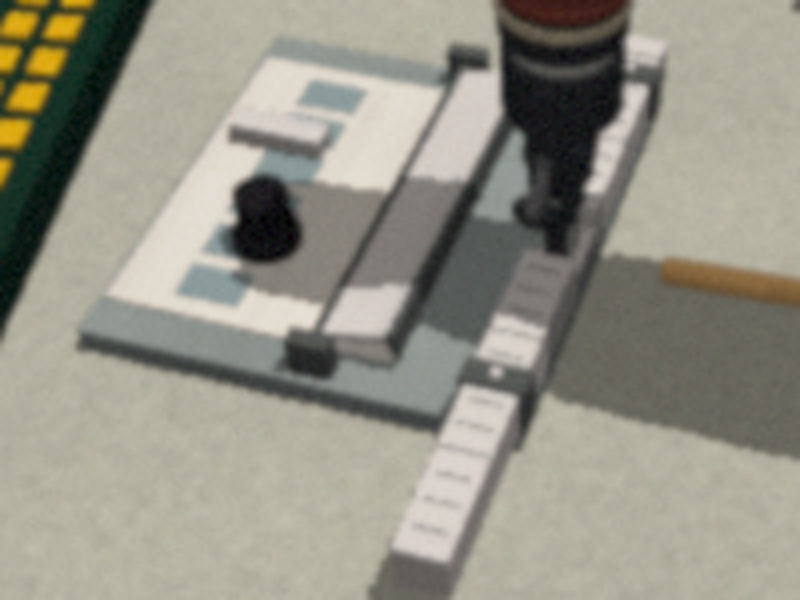

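The side view shows the jaw's end face wedged up near (370,348), with light under the lip. The scene view shows the finger in the notch at (430,235), and the loupe and gauge block undisturbed. The key is at its stop (z = 36.8) under a steady 21 N. I'll do one more hold check and then hand in.

```bash
python3 -c "
from h import *
for i in range(4): r.grab_frame('side')
st(-63,21)
r.hand_in()
st(-63,21)"
```

```text
t 7.15 clamp mm [-62.8  21.1  36.8] F [-10.58   0.58  21.65] gap 0.00031028530545572857 yawerr deg 0.11 tilt [0.017 0.   ]
to target, tool cm [ 0.02 -0.01 -0.  ]
the job is handed in; nothing more can be done
the job is handed in; nothing more can be done
```

The job is handed in with the release key held down and the jaw open. With the fingers closed, I touched the left end of the edge bar at clamp y = 112 mm with about 8 N. I then slid along the top until the fingertip dropped into the notch, whose centre is near y = +21 mm, and pressed the key to its stop.

**Last checks:**
- **Key:** the fingertip was at z = 36.8 mm, where the stop should be at about 37 mm. The push was steady at about 21 N over the last 0.3 s before hand-in.
- **Jaw:** the side view showed it raised and not touched.
- **Bystanders:** the loupe and gauge block looked unmoved in the last pictures. The others were not checked, but the arm passed well above them.
- **Time:** about 7 s of the 51 s were used.

**Disagreements:** no check failed outright. There was a sideways force of about 11 N at the end, and the tool had tilted by about 1° from the sliding. The three cameras agreed on the notch edges to within about 5 mm.

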